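# Dump the tipping bucket into the blue tray

## Task

Tip the latched steel bucket right over by its red handle bar so that both cream plugs fall into the blue tray, not into the yellow tray that holds the green offcut. Then let the bucket swing back upright into its latch. Leave both trays where they stand.

Things in the scene. Friction and masses are not known exactly. Their poses are not given: they have to be found in the camera images.
- stand: fixed dumping station: steel base plate 250 x 380 x 8 mm, grey posts 50 mm wide, 213 mm high at x = -101 and +101 mm carry the bucket's axle. Origin: centre of the underside, on the bench; z up; -x is the front, where the red handle bar sticks out. The bucket tips about the axle, which runs along this x axis 190 mm above the origin, to the +y or -y side
- bucket (a joint): bucket's angle about the axle, rad: 0 upright and latched, positive tipped to the station's +y side, negative to -y; stops at +-1.9. A roller latch holds it upright: about 8 N at the bar frees it, some 0.2 rad from upright. Beyond, a damped return spring (0.4 N m/rad, 7 to 12 N at the bar when well over) swings it back in 2 to 3 s unless held, and the latch catches again
- mouth (a point): centre of the open mouth of the bare-steel bucket, 65 mm above the axle; moves with the bucket, a trough 156 mm long (x), 72 mm wide at the floor, 148 mm at the mouth (y); its floor is 10 mm below the axle. The plugs slide out over the side it is tipped to, at 1.4 to 1.65 rad
- handle (a point): point on the red round handle bar (16 mm diameter), 48 mm from its front tip, at x = -128 mm of the stand; a good place to grasp. A lever arm fixes it to the bucket, with which it moves: parallel to the axle, 110 mm from it (straight above it when upright, 300 mm above the bench); it sticks out 88 mm to the front of the arm, free all round, to a plain end
- blue_tray: the target: blue open plastic tray 180 (x) x 160 (y) x 50 mm high, walls 4 mm, 0.5 kg, loose on the base plate on either the +y or the -y side of the axle, centre 97 mm from the middle, partly under the bucket. Origin: centre of its underside, z up
- yellow_tray: yellow open tray, the same size, at the other side; a pale green moulded offcut lies in it. Origin: centre of its underside, z up
- plug_a: cream cup-shaped moulded plug, 61 mm across and 35 mm high, about 30 g, in the front half of the bucket. Origin: centre of its underside
- plug_b: cream cup-shaped moulded plug, 61 mm across and 28 mm high, about 30 g, in the rear half of the bucket. Origin: centre of its underside

How it is judged (in metres and radians):
On the way:
1. the bucket is tipped well over (more than 1.2 rad) ((value of joint bucket above 1.2 rad or value of joint bucket below -1.2 rad)), for 0.1 s.
At the end, for the whole second after the job is handed in: Both cream plugs lie at rest inside the blue tray (origins within its outline and less than 70 mm above its underside); the bucket is at rest, upright within 0.1 rad; both trays stand flat within 30 mm of where they were at the start (x of plug_a in the frame of blue_tray between -0.088 and 0.088 m and y of plug_a in the frame of blue_tray between -0.078 and 0.078 m and z of plug_a in the frame of blue_tray between 0 and 0.07 m and linear speed of each of plug_a, plug_b below 0.03 m/s and x of plug_b in the frame of blue_tray between -0.088 and 0.088 m and y of plug_b in the frame of blue_tray between -0.078 and 0.078 m and z of plug_b in the frame of blue_tray between 0 and 0.07 m and value of joint bucket between -0.1 and 0.1 rad and velocity of joint bucket between -0.1 and 0.1 rad/s and distance of each of blue_tray, yellow_tray from where it was at the start of the episode below 0.03 m and angle between each of blue_tray, yellow_tray's own z axis and vertical below 0.1 rad); the robot touches nothing.
It also fails if it takes over 40 s, if anything falls off the work surface, if the arm or the gripper's body presses on something with over 40 N, if the wrist force passes 120 N, or if a joint passes its speed limit or range.

## Robot

A 7-joint arm with a two-finger parallel gripper is mounted at the origin on the work surface; the furniture and walls round the work are solid. World frame = base frame: x ahead of the robot, y to its left, z up, the work surface at z = 0. Lengths are in m, angles in degrees, forces in N, time in s.
With the tool pointing down it reaches from about 0.425 to 0.875 m from the base axis. Payload 4.7 kg.
Tool frame: the origin (TCP) lies at the very end of the fingers, on their centre line; the grasp point (between the pads) lies 19 mm behind it; z points along the fingers, y is the direction in which the jaws open and shut (so a half turn about z gives the same grasp; the last joint's range is limited). The gripper opens to 87 mm and grips with 3 to 60 N. Pads are 19 mm wide; open, the fingers measure 117 mm over their backs; the gripper's body (75 mm by 190 mm) begins 51 mm behind the grasp point.
Start: joints at [-73.104, 18.392, -4.016, 83.108, 1.295, 78.541, -3.26], TCP at [0.18, 0.625, 0.223] pointing down, gripper open.
Joint ranges: [-163.93, 163.93], [-17.29, 119.83], [-79.2, 71.16], [3.27, 140.29], [-89.18, 269.18], [5.43, 117.66], [-154.24, 154.24]. Speed limits (degrees/s): [147.25, 147.25, 180, 180, 180, 180, 180].

## Interface

Orientations are given as [roll, pitch, yaw] about the fixed x, y, z axes, in that order (R = Rz(yaw) Ry(pitch) Rx(roll)).
In Python, from cell import * gives the robot as it stands.
- The arm moves only by the tool arm_command, never from a script. Its argument "targets" is a list that holds one entry, the list of rows, each a list of 7 numbers: the shift along the tool's x, y, z in m, then the turn, a rotation vector about the tool's x, y, z in degrees, then the gripper's target within -1 to 1 (shut at 1, half-way at 0, fully open at -1). In form: [[[tx, ty, tz, rx, ry, rz, claw], ...]]. A call has 1 to 10 rows; each row is the pose to reach, as a shift and turn from the pose commanded when the call began, along the tool's axes at that moment; what a row does not reach only later rows make up. A row lasts 1/10 s, in which the tool goes at most 50 mm and 8.59 degrees, less where a joint would pass 70% of its speed; a pose out of reach is approached as far as the arm can. A call with a gripper value outside its range is refused whole. The fingers move at their own pace and stop on an object; "newtons" is the grip in N (left out, the last holds). Time passes only in rows, so rows that repeat a pose let the fingers close. It gives the time, the measured TCP pose, the force and the opening at its end, in the units of the state.
- get_obs(): the state, without advancing time (a new reading comes with each control period).
- read_camera(name): name is "scene" or "top" or "wrist"; returns a dict with "img" (420x560x3 uint8, red, green, blue), "z_map" (420x560 float32, m along the optical axis (not along the pixel's ray), 0 where there is no reading), "K" (3x3 intrinsics, pixels), "origin" and "attitude" of the camera in the world. Camera axes: x right, y down, z forward; pixel columns grow to the right and rows downward; lengths in m; the calibration is good to about 2 mm. A picture is of the moment at which its call begins.
- sign_off(): hands the job in, once; it reports no verdict.
Trained networks look in the newest picture that a camera, given by its name, has taken for a name from the list of things; names that differ only in an ending like _2 or _b are one class to them, and where a whole thing is asked for, a point or a joint stands for the part that bears it (a point fixed in the world has none). Each returns a list of dicts, best first, with "conf" (0 to 1); they miss things now and then, are a little off and sometimes report something else, mostly with a low value. They report only what shows in the picture. A call takes as long as a camera call.
- search_frame(thing, camera): "position" ([column, row] in pixels, amid what is visible of it).
The state is a dict: "time_s": time; "qpos": joint angles; "joint_velocities": joint speeds; "effort": joint torques, N m; "tool_pos": TCP position; "tool_rot": TCP orientation; "force": force on the tool from outside, world axes, zero at the start; "wrist_torque": the same for the moment, N m; "grip_width": finger opening in m.
Only numpy, scipy, OpenCV 4.12 (cv2) and the standard library are available. Lean on these libraries where they do the work, as an engineer would, in place of code of your own. Each camera call takes 0.05 s, during which the arm holds its last target.

## Working session

There is one attempt and no reset: what is moved stays moved. The work goes in short steps, Python scripts to look and compute and a tool call to move; the robot and the scene stay as the last step left them, time stands still between calls to the robot, and variables do not carry over. Pictures are saved under pics/ and viewed, and the job is handed in when it is done.

Besides the shell and the picture viewer there is one more tool, called after "Call:" in YAML: its name, and indented under it one key for each argument. arm_command: Moves the arm, as the interface text tells. Its arguments: {"type":"object","properties":{"targets":{"type":"array","items":{"type":"array","items":{"type":"array","items":{"type":"number"}}}},"newtons":{"type":"number"}},"required":["targets"]}

```bash
mkdir -p pics; ls; python3 - <<'E'
from cell import *
import cv2,numpy as np
o=get_obs();print(o)
for n in("scene","top"):
    c=read_camera(n);cv2.imwrite(f"pics/{n}0.png",c["img"][:,:,::-1]);print(n,c["K"],c["origin"],c["attitude"])
    np.savez(f"{n}0.npz",**c)
    for t in("stand","bucket","mouth","handle","blue_tray","yellow_tray","plug_a"):
        print(t,[(d["conf"],d["position"]) for d in search_frame(t,n)][:3])
E
```

```text
pics
{'time_s': 0.0, 'qpos': array([-73.10310024,  18.44051461,  -4.01747395,  83.17377463,
         1.29566054,  78.53954181,  -3.25948565]), 'joint_velocities': array([ 0.12032036, -0.05197133, -0.06625709,  0.11994749, -0.03583236,
        0.09394771,  0.10619871]), 'effort': array([-6.06041613e-04, -4.91300261e+01, -4.04407466e-01, -3.12524629e+01,
       -6.38546515e-02,  4.41243604e-02,  2.04380799e-04]), 'tool_pos': array([0.18001785, 0.62401449, 0.22145515]), 'tool_rot': array([-1.79891454e+02,  5.64363280e-03,  1.63915320e+02]), 'force': array([ 0.79483279, -0.51290264,  0.55935614]), 'wrist_torque': array([ 0.0011771 , -0.00369905,  0.0101694 ]), 'grip_width': 0.08692888143005999}
scene [[433.77806642   0.         280.6834962 ]
 [  0.         433.77806642 210.19725482]
 [  0.           0.           1.        ]] [ 0.19755631 -0.53049147  0.718975  ] [-129.27164637   -1.06283487  -34.55305644]
stand [(0.67, [318.5, 227.7])]
bucket [(0.9, [332.1, 196.7])]
mouth [(0.83, [330.9, 196.3])]
handle [(0.73, [331.3, 193.2])]
blue_tray [(0.74, [358.8, 309.0])]
yellow_tray [(0.88, [307.4, 254.8])]
plug_a [(0.85, [327.0, 212.4]), (0.75, [355.1, 206.8])]
top [[498.44773822   0.         273.03455661]
 [  0.         498.44773822 196.50862454]
 [  0.           0.           1.        ]] [0.37981439 0.06870281 1.0259328 ] [-163.70221906    0.25917504 -110.19991606]
stand [(0.55, [305.3, 174.7])]
bucket [(0.58, [308.3, 157.1]), (0.22, [244.7, 208.3])]
mouth [(0.91, [309.0, 154.8])]
handle [(0.83, [308.4, 154.3])]
blue_tray [(0.55, [364.8, 189.6])]
yellow_tray [(0.75, [243.3, 210.9])]
plug_a [(0.95, [309.2, 173.3]), (0.88, [295.5, 139.7])]
```

View pics/scene0.png

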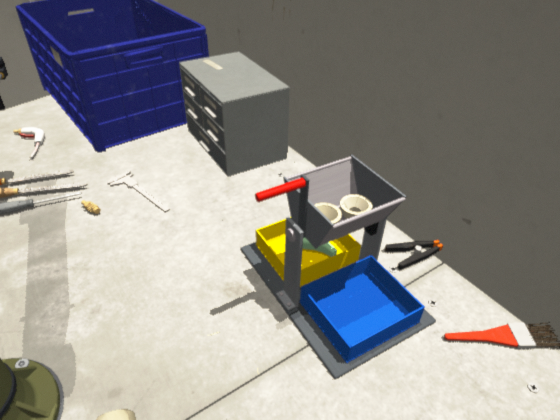

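View pics/top0.png

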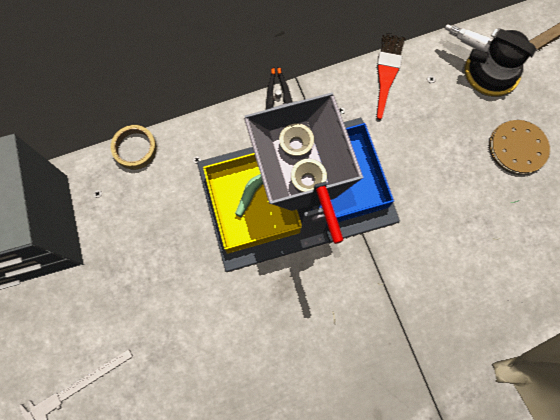

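The scene view shows the bar from (258,196) to (305,183), the blue tray at (360,309) and the yellow one at (307,245) with the green offcut. The top view shows the bar from (337,240) to (318,187). Next I'll measure these in 3D.

```bash
cat > h.py <<'E'
import numpy as np,cv2
from scipy.spatial.transform import Rotation as R
def cloud(c):
    K=c["K"];z=c["z_map"];v,u=np.mgrid[:z.shape[0],:z.shape[1]]
    p=np.stack([(u-K[0,2])/K[0,0]*z,(v-K[1,2])/K[1,1]*z,z],-1)
    return p@R.from_euler("xyz",c["attitude"],degrees=True).as_matrix().T+c["origin"]
def mask(c,lo,hi):
    h=cv2.cvtColor(c["img"],cv2.COLOR_RGB2HSV)
    return cv2.inRange(h,lo,hi)>0
E
python3 - <<'E'
from h import *
np.set_printoptions(precision=4,suppress=True)
for n in("scene","top"):
    c=dict(np.load(n+"0.npz"));P=cloud(c)
    m=(mask(c,(0,150,80),(6,255,255))|mask(c,(174,150,80),(180,255,255)))&(c["z_map"]>0)&(P[...,2]>.25)
    q=P[m];print(n,"red",len(q),q.mean(0));mu=q.mean(0);w,s,vt=np.linalg.svd(q-mu);d=vt[0];t=(q-mu)@d
    print(" dir",d,"yaw",np.degrees(np.arctan2(d[1],d[0])),"ends",mu+d*t.min(),mu+d*t.max(),"zmax",q[:,2].max())
    for nm,lo,hi in(("blue",(100,150,60),(125,255,255)),("yellow",(22,150,60),(32,255,255))):
        mm=mask(c,lo,hi)&(c["z_map"]>0)&(P[...,2]<.08)&(P[...,2]>.045)&(np.linalg.norm(P[...,:2],axis=-1)<.95)
        q=P[mm];print(nm,len(q),cv2.minAreaRect(q[:,:2].astype(np.float32)))
E
```

```text
scene red 444 [ 0.5237 -0.0727  0.3041]
 dir [-0.999   0.0288  0.0344] yaw 178.3481562627314 ends [ 0.6069 -0.0751  0.3012] [ 0.4788 -0.0714  0.3057] zmax 0.30931294052875224
blue 2201 ((0.5697696208953857, 0.30436939001083374), (0.2243521511554718, 1.1681206226348877), 9.702178955078125)
yellow 685 ((0.6613612174987793, 0.017005078494548798), (0.16187790036201477, 0.1823693960905075), 85.45616149902344)
top red 576 [ 0.5244 -0.0703  0.3064]
 dir [-0.9974  0.0717 -0.0022] yaw 175.88755735046706 ends [ 0.5687 -0.0734  0.3065] [ 0.4807 -0.0671  0.3063] zmax 0.3119182105250108
blue 341 ((0.6469899415969849, -0.19877618551254272), (0.12093713879585266, 0.1837167888879776), 83.68551635742188)
yellow 679 ((0.6625908613204956, 0.015816524624824524), (0.15907913446426392, 0.18153256177902222), 86.20524597167969)
```

```bash
cat >> h.py <<'E'
def rel(o,pos,rpy):
    A=R.from_euler("xyz",o["tool_rot"],degrees=True);B=R.from_euler("xyz",rpy,degrees=True)
    return np.round(A.inv().apply(np.array(pos)-o["tool_pos"]),4),np.round(np.degrees((A.inv()*B).as_rotvec()),2)
E
python3 - <<'E'
from h import *
from cell import *
np.set_printoptions(precision=4,suppress=True)
c=dict(np.load("scene0.npz"));P=cloud(c);ok=c["z_map"]>0
for n in("scene","top"):
    c=dict(np.load(n+"0.npz"));P=cloud(c)[c["z_map"]>0]
    for x0 in np.arange(0,1.,.1):
        print("%.1f"%x0,[ "%.2f"%(P[s][:,2].max()) if (s:=(abs(P[:,0]-x0-.05)<.05)&(abs(P[:,1]-y0-.05)<.05)).sum()>3 else "--" for y0 in np.arange(-.4,.9,.1)])
o=get_obs()
print(rel(o,[.18,.625,.46],[180,0,164]),rel(o,[.514,-.0695,.42],[180,0,176]))
E
```

```text
0.0 ['--', '--', '--', '0.13', '0.12', '0.01', '0.00', '0.00', '0.00', '0.00', '--', '--', '--']
0.1 ['0.34', '0.34', '0.00', '0.02', '0.02', '0.00', '0.00', '0.00', '0.00', '0.03', '0.24', '0.02', '0.00']
0.2 ['0.33', '--', '0.00', '0.00', '0.00', '0.00', '0.00', '0.00', '0.02', '0.02', '0.33', '0.32', '0.02']
0.3 ['--', '0.00', '0.00', '0.00', '0.00', '0.00', '0.00', '0.00', '0.02', '0.02', '0.01', '0.31', '0.31']
0.4 ['0.00', '0.00', '0.00', '0.31', '0.00', '0.00', '0.00', '0.01', '0.01', '0.01', '0.00', '0.31', '--']
0.5 ['0.00', '0.06', '0.26', '0.31', '0.26', '0.06', '0.00', '0.00', '0.00', '0.00', '0.00', '0.31', '--']
0.6 ['0.00', '0.06', '0.26', '0.26', '0.26', '0.06', '0.00', '0.24', '0.24', '0.24', '0.24', '0.31', '--']
0.7 ['0.02', '0.06', '0.26', '0.26', '0.03', '0.00', '0.00', '0.24', '0.24', '0.24', '0.24', '0.31', '0.31']
0.8 ['0.02', '0.00', '0.02', '0.02', '0.00', '--', '--', '0.24', '0.24', '0.24', '0.24', '0.31', '--']
0.9 ['0.26', '0.49', '0.55', '0.54', '0.51', '0.49', '0.47', '0.45', '0.43', '0.41', '0.39', '0.37', '0.35']
0.0 ['0.07', '0.00', '--', '--', '--',
[... 390 characters left out ...]
', '0.01', '0.01', '0.01', '0.01', '0.00', '--', '--']
0.5 ['0.01', '0.06', '0.26', '0.31', '0.26', '0.06', '0.01', '0.01', '0.01', '0.01', '--', '--', '--']
0.6 ['0.01', '0.06', '0.26', '0.26', '0.26', '0.01', '0.01', '0.24', '0.24', '0.11', '--', '--', '--']
0.7 ['0.02', '0.06', '0.26', '0.26', '0.06', '0.01', '0.01', '0.24', '0.24', '--', '--', '--', '--']
0.8 ['0.02', '0.01', '0.02', '0.02', '0.01', '0.03', '0.03', '0.24', '0.24', '--', '--', '--', '--']
0.9 ['0.14', '0.18', '0.22', '0.27', '0.32', '0.36', '0.40', '0.37', '0.18', '--', '--', '--', '--']
(array([ 0.0003,  0.0004, -0.2374]), array([ 0.01,  0.  , -0.08])) (array([-0.5131, -0.5744, -0.1974]), array([  0.01,   0.  , -12.08]))
```

Call:
arm_command:
  targets:
    - [[0,0,-0.04,0,0,0,-1],[0,0,-0.08,0,0,0,-1],[0,0,-0.12,0,0,0,-1],[0,0,-0.16,0,0,0,-1],[0,0,-0.2,0,0,0,-1],[-0.05,-0.03,-0.22,0,0,-2,-1],[-0.1,-0.06,-0.22,0,0,-4,-1],[-0.15,-0.1,-0.22,0,0,-5,-1],[-0.19,-0.13,-0.22,0,0,-6,-1],[-0.23,-0.17,-0.22,0,0,-7,-1]]

```text
time_s: 1.8
tool_pos: [0.3344, 0.4293, 0.4425]
tool_rot: [180.0, 0.0, 170.9]
force: [0.3, -1.0, -0.2]
grip_width: 0.0869
```

```bash
python3 - <<'E'
from h import *
from cell import *
o=get_obs();print(o["tool_pos"],o["tool_rot"],o["qpos"])
print(rel(o,[.514,-.0695,.40],[180,0,176]))
E
```

```text
[0.33440886 0.42929355 0.44250967] [1.79972510e+02 2.28065261e-02 1.70923858e+02] [-57.7550569    4.71826034   3.15140548  74.5691596   -0.25525819
 100.68482887  26.26207257]
(array([-0.256 , -0.4642,  0.0424]), array([ 0.03,  0.02, -5.08]))
```

Call:
arm_command:
  targets:
    - [[-0.03,-0.04,0,0,0,-1,-1],[-0.06,-0.08,0,0,0,-1,-1],[-0.09,-0.12,0,0,0,-2,-1],[-0.12,-0.16,0,0,0,-2,-1],[-0.15,-0.2,0,0,0,-3,-1],[-0.18,-0.24,0.01,0,0,-3,-1],[-0.2,-0.285,0.01,0,0,-4,-1],[-0.22,-0.33,0.02,0,0,-4,-1],[-0.235,-0.375,0.02,0,0,-5,-1],[-0.245,-0.42,0.03,0,0,-5,-1]]

```text
time_s: 2.8
tool_pos: [0.5092, -0.0246, 0.4132]
tool_rot: [180.0, 0.1, 175.9]
force: [0.9, 0.2, 0.4]
grip_width: 0.0872
```

```bash
python3 - <<'E'
from h import *
from cell import *
o=get_obs();print(o["tool_pos"],o["tool_rot"],o["qpos"])
print(rel(o,[.514,-.0695,.40],[180,0,176]))
E
```

```text
[ 0.5092438  -0.02460636  0.41321193] [1.79979654e+02 1.32910275e-01 1.75899390e+02] [-30.89235921  -1.24325583  30.2701117   83.81489533   0.6221418
  97.12433743  85.34991283]
(array([-0.0079, -0.0444,  0.0132]), array([ 0.02,  0.13, -0.1 ]))
```

Call:
arm_command:
  targets:
    - [[-0.008,-0.045,0.013,0,0,0,-1],[-0.008,-0.045,0.04,0,0,0,-1],[-0.008,-0.045,0.07,0,0,0,-1],[-0.008,-0.045,0.1,0,0,0,-1],[-0.008,-0.045,0.12,0,0,0,-1],[-0.008,-0.045,0.132,0,0,0,-1],[-0.008,-0.045,0.132,0,0,0,-1]]

```text
time_s: 3.5
tool_pos: [0.5126, -0.0676, 0.2792]
tool_rot: [-180.0, -0.1, 175.9]
force: [-0.6, -0.4, -0.4]
grip_width: 0.0868
```

```bash
python3 - <<'E'
from h import *
from cell import *
for n in("scene","wrist"):
    c=read_camera(n);cv2.imwrite(f"pics/{n}1.png",c["img"][:,:,::-1])
o=get_obs();print(o["tool_pos"],o["tool_rot"],o["qpos"],o["force"])
E
```

```text
[ 0.51389635 -0.06781553  0.28143448] [1.79990919e+02 7.67021716e-02 1.75911656e+02] [-2.80985957e+01  2.00392546e-02  3.29738620e+01  9.75062540e+01
 -2.12269117e-02  8.24003650e+01  9.07897128e+01] [-0.14359061 -0.61388677  0.98220892]
```

View pics/wrist1.png

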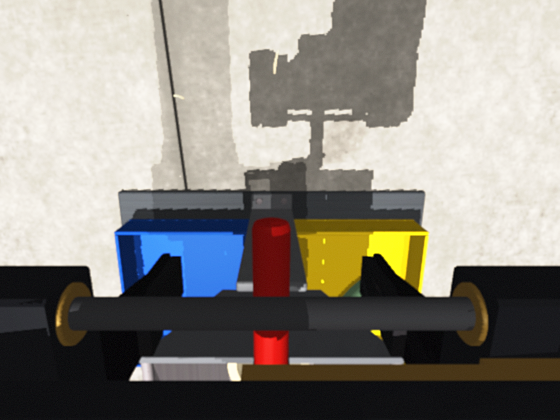

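View pics/scene1.png

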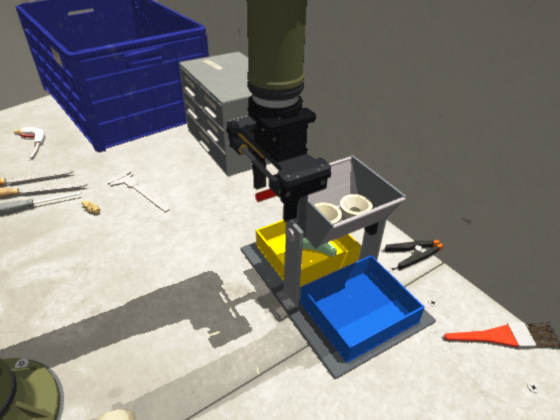

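Wrist view: the bar (270,260) lies midway between the fingers at (165,280) and (378,280). I'll close on it.

Call:
arm_command:
  targets:
    - [[0,0,0,0,0,0,1],[0,0,0,0,0,0,1],[0,0,0,0,0,0,1],[0,0,0,0,0,0,1],[0,0,0,0,0,0,1],[0,0,0,0,0,0,1],[0,0,0,0,0,0,1]]
  newtons: 40

```text
time_s: 4.3
tool_pos: [0.5134, -0.0677, 0.2805]
tool_rot: [180.0, -0.0, 175.9]
force: [0.3, 0.3, 0.3]
grip_width: 0.039
```

```bash
python3 - <<'E'
from h import *
from cell import *
o=get_obs();print(o["tool_pos"],o["tool_rot"],o["grip_width"],o["force"])
def pose(p):
    a=.4*p
    return np.array([0,-.11*np.sin(p)+.019*np.sin(a),.11*(1-np.cos(p))+.019*(np.cos(a)-1)]),R.from_rotvec([-a,0,0])
for p0,ps in((0,np.arange(.09,.901,.09)),(.9,np.arange(.985,1.751,.085))):
    t0,r0=pose(p0)
    for p in ps:
        t,r=pose(p);print(round(p,3),np.round(r0.inv().apply(t-t0),3),np.round(np.degrees((r0.inv()*r).as_rotvec()),1))
E
```

```text
[ 0.51340266 -0.06772991  0.2804599 ] [ 1.79996283e+02 -1.09422856e-03  1.75914563e+02] 0.039023099212116545 [0.26048611 0.28524434 0.33812759]
0.09 [ 0.    -0.009  0.   ] [-2.1  0.   0. ]
0.18 [ 0.    -0.018  0.002] [-4.1  0.   0. ]
0.27 [ 0.    -0.027  0.004] [-6.2  0.   0. ]
0.36 [ 0.    -0.036  0.007] [-8.3  0.   0. ]
0.45 [ 0.    -0.044  0.011] [-10.3   0.    0. ]
0.54 [ 0.    -0.052  0.015] [-12.4   0.    0. ]
0.63 [ 0.    -0.06   0.021] [-14.4   0.    0. ]
0.72 [ 0.    -0.067  0.027] [-16.5   0.    0. ]
0.81 [ 0.    -0.074  0.033] [-18.6   0.    0. ]
0.9 [ 0.    -0.079  0.04 ] [-20.6   0.    0. ]
0.985 [ 0.    -0.007  0.005] [-1.9  0.   0. ]
1.07 [ 0.    -0.014  0.011] [-3.9  0.   0. ]
1.155 [ 0.    -0.02   0.017] [-5.8  0.   0. ]
1.24 [ 0.    -0.026  0.024] [-7.8  0.   0. ]
1.325 [ 0.    -0.031  0.031] [-9.7  0.   0. ]
1.41 [ 0.    -0.035  0.039] [-11.7   0.    0. ]
1.495 [ 0.    -0.039  0.047] [-13.6   0.    0. ]
1.58 [ 0.    -0.042  0.056] [-15.6   0.    0. ]
1.665 [ 0.    -0.044  0.065] [-17.5   0.    0. ]
1.75 [ 0.    -0.045  0.073] [-19.5   0.    0. ]
```

Still closing at 39 mm, so I'll give it more rows.

Call:
arm_command:
  targets:
    - [[0,0,0,0,0,0,1],[0,0,0,0,0,0,1],[0,0,0,0,0,0,1],[0,0,0,0,0,0,1],[0,0,0,0,0,0,1],[0,0,0,0,0,0,1]]
  newtons: 40

```text
time_s: 4.9
tool_pos: [0.5134, -0.0678, 0.2805]
tool_rot: [-180.0, 0.0, 175.9]
force: [-0.0, -0.2, 0.3]
grip_width: 0.015
```

Call:
arm_command:
  targets:
    - [[0,-0.009,0,-2.1,0,0,1],[0,-0.018,0.002,-4.1,0,0,1],[0,-0.027,0.004,-6.2,0,0,1],[0,-0.036,0.007,-8.3,0,0,1],[0,-0.044,0.011,-10.3,0,0,1],[0,-0.052,0.015,-12.4,0,0,1],[0,-0.06,0.021,-14.4,0,0,1],[0,-0.067,0.027,-16.5,0,0,1],[0,-0.074,0.033,-18.6,0,0,1],[0,-0.079,0.04,-20.6,0,0,1]]

```text
time_s: 5.9
tool_pos: [0.508, -0.1424, 0.2416]
tool_rot: [158.9, -0.0, 176.2]
force: [-2.2, 7.1, 6.6]
grip_width: 0.0145
```

```bash
python3 - <<'E'
from h import *
from cell import *
c=read_camera("scene");cv2.imwrite("pics/scene2.png",c["img"][:,:,::-1])
o=get_obs();print(o["tool_pos"],o["tool_rot"],o["qpos"],o["force"],o["grip_width"])
E
```

```text
[ 0.50781189 -0.14410371  0.23972167] [ 1.58889317e+02 -5.31747452e-02  1.75970955e+02] [-12.2725083   10.5733186   43.82498902  96.77194275 -25.92445363
  86.48308405 121.78589416] [ 0.48640922  7.18828289 -0.45288546] 0.014416538256491541
```

View pics/scene2.png

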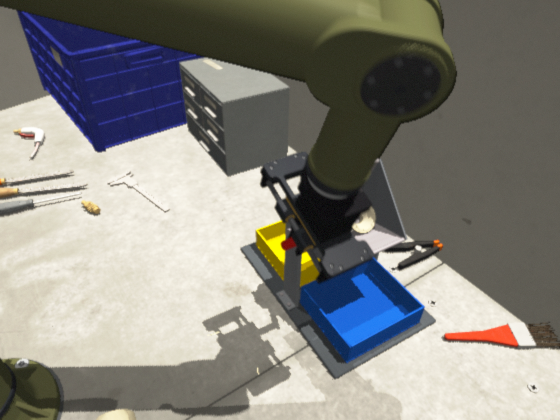

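The bar is held and the bucket, about 0.9 rad over, follows. Joint 7 is at 122°, so for the rest I'll keep the tilt constant.

```bash
python3 - <<'E'
from h import *
r0=R.from_rotvec([-.36,0,0]);p0=.9
for p in np.arange(.985,1.751,.085):
    print(round(p,3),np.round(r0.inv().apply([0,-.11*(np.sin(p)-np.sin(p0)),.11*(np.cos(p0)-np.cos(p))]),3))
E
```

```text
0.985 [ 0.    -0.008  0.005]
1.07 [ 0.    -0.015  0.011]
1.155 [ 0.    -0.022  0.017]
1.24 [ 0.    -0.028  0.024]
1.325 [ 0.    -0.034  0.032]
1.41 [ 0.    -0.039  0.04 ]
1.495 [ 0.    -0.043  0.048]
1.58 [ 0.    -0.047  0.057]
1.665 [ 0.    -0.05   0.065]
1.75 [ 0.    -0.052  0.075]
```

Call:
arm_command:
  targets:
    - [[0,-0.008,0.005,0,0,0,1],[0,-0.015,0.011,0,0,0,1],[0,-0.022,0.017,0,0,0,1],[0,-0.028,0.024,0,0,0,1],[0,-0.034,0.032,0,0,0,1]]

```text
time_s: 6.45
tool_pos: [0.5065, -0.1632, 0.2002]
tool_rot: [159.0, -0.0, 176.1]
force: [-3.7, 6.6, 9.4]
grip_width: 0.0141
```

```bash
python3 - <<'E'
from h import *
from cell import *
o=get_obs();print(o["tool_pos"],o["tool_rot"],o["qpos"],o["force"],o["wrist_torque"],o["grip_width"])
E
```

```text
[ 0.50650022 -0.16321176  0.20015869] [ 1.58964675e+02 -2.19952632e-02  1.76138278e+02] [ -9.91799144  13.77198772  44.11374478  98.59940312 -27.73317115
  83.74440806 126.49512652] [-3.68523432  6.57918802  9.36100346] [1.95646598 0.52497457 0.31012818] 0.014118729219377723
```

Call:
arm_command:
  targets:
    - [[0,-0.005,0.008,0,0,0,1],[0,-0.009,0.016,0,0,0,1],[0,-0.013,0.025,0,0,0,1],[0,-0.016,0.033,0,0,0,1],[0,-0.018,0.043,0,0,0,1],[0,-0.018,0.043,0,0,0,1],[0,-0.018,0.043,0,0,0,1]]

```text
time_s: 7.15
tool_pos: [0.5064, -0.167, 0.1532]
tool_rot: [159.2, -0.0, 176.0]
force: [-2.9, 3.1, 6.9]
grip_width: 0.0136
```

```bash
python3 - <<'E'
from h import *
from cell import *
for n in("scene","top"):
    c=read_camera(n);cv2.imwrite(f"pics/{n}3.png",c["img"][:,:,::-1])
    print([(d["conf"],d["position"]) for d in search_frame("plug_a",n)])
o=get_obs();print(o["tool_pos"],o["tool_rot"],o["qpos"],o["force"],o["grip_width"])
E
```

```text
[(0.83, [389.5, 313.2]), (0.8, [354.7, 332.5])]
[(0.63, [365.2, 183.7]), (0.56, [361.9, 159.6]), (0.38, [319.0, 156.4])]
[ 0.50639017 -0.16701013  0.15330623] [1.59186787e+02 2.81338513e-03 1.76018270e+02] [ -8.80708019  16.57400712  43.61692378 101.50448446 -29.67982169
  79.47563651 129.63097797] [-2.07788313  2.51665188  6.65402758] 0.013290603209196216
```

View pics/scene3.png

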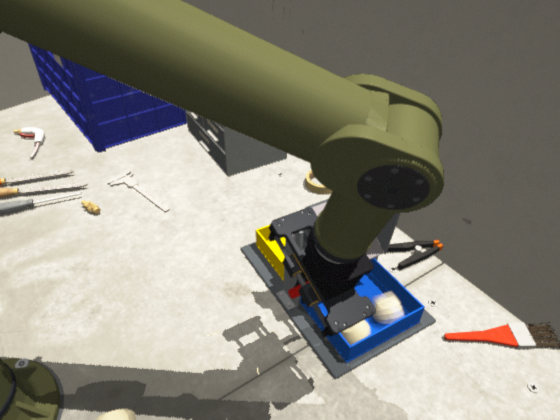

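View pics/top3.png

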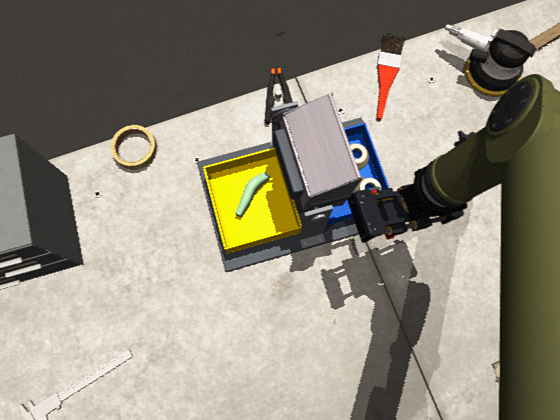

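Both views show the two plugs in the blue tray: scene (390,310) and (355,332), top (358,155) and (370,185). The yellow tray holds only the offcut. Now I'll guide the bucket back along the same arc.

Call:
arm_command:
  targets:
    - [[0,0.002,-0.01,0,0,0,1],[0,0.005,-0.018,0,0,0,1],[0,0.009,-0.027,0,0,0,1],[0,0.013,-0.035,0,0,0,1],[0,0.018,-0.043,0,0,0,1],[0,0.024,-0.051,0,0,0,1],[0,0.03,-0.058,0,0,0,1],[0,0.037,-0.064,0,0,0,1],[0,0.044,-0.07,0,0,0,1],[0,0.052,-0.075,0,0,0,1]]

```text
time_s: 8.35
tool_pos: [0.5083, -0.1396, 0.2377]
tool_rot: [159.0, -0.2, 176.3]
force: [7.6, 13.6, -17.8]
grip_width: 0.0134
```

```bash
python3 - <<'E'
from h import *
from cell import *
o=get_obs();print(o["tool_pos"],o["tool_rot"],o["qpos"],o["force"],o["grip_width"])
def pose(p):
    a=.4*p
    return np.array([0,-.11*np.sin(p)+.019*np.sin(a),.11*(1-np.cos(p))+.019*(np.cos(a)-1)]),R.from_rotvec([-a,0,0])
t0,r0=pose(.9)
for p in np.arange(.81,-.01,-.09):
        t,r=pose(p);print(round(p,3),np.round(r0.inv().apply(t-t0),3),np.round(np.degrees((r0.inv()*r).as_rotvec()),1))
E
```

```text
[ 0.50834712 -0.13962472  0.23773993] [159.03901265  -0.23956498 176.28906896] [-12.65622577  10.55007959  43.57101294  96.94892536 -25.72217925
  86.27786128 121.48546602] [  7.62132664  13.60334679 -17.83686921] 0.01343361210092926
0.81 [ 0.     0.008 -0.005] [2.1 0.  0. ]
0.72 [ 0.     0.016 -0.009] [4.1 0.  0. ]
0.63 [ 0.     0.025 -0.012] [6.2 0.  0. ]
0.54 [ 0.     0.034 -0.014] [8.3 0.  0. ]
0.45 [ 0.     0.043 -0.016] [10.3  0.   0. ]
0.36 [ 0.     0.052 -0.016] [12.4  0.   0. ]
0.27 [ 0.     0.062 -0.016] [14.4  0.   0. ]
0.18 [ 0.     0.071 -0.015] [16.5  0.   0. ]
0.09 [ 0.     0.08  -0.013] [18.6  0.   0. ]
0.0 [ 0.     0.089 -0.01 ] [20.6  0.   0. ]
```

```bash
python3 - <<'E'
from h import *
from cell import *
for n in("scene","wrist"):
    c=read_camera(n);cv2.imwrite(f"pics/{n}4.png",c["img"][:,:,::-1])
o=get_obs();print(o["tool_pos"],o["force"],o["grip_width"])
E
```

```text
[ 0.50845143 -0.1385997   0.23882785] [  4.03559428  14.76018004 -11.32194634] 0.01348024919266572
```

View pics/wrist4.png

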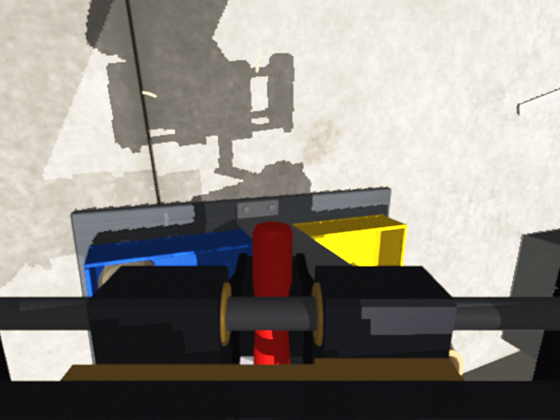

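View pics/scene4.png

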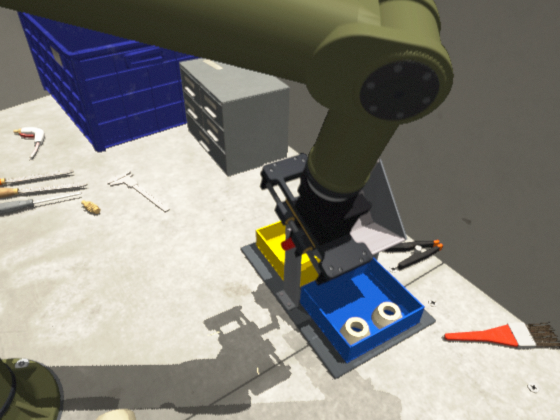

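The wrist view shows the bar still gripped at (272,300). The scene view shows both plugs lying in the blue tray at (356,328) and (388,314). I'll continue to upright.

Call:
arm_command:
  targets:
    - [[0,0.008,-0.005,2.1,0,0,1],[0,0.016,-0.009,4.1,0,0,1],[0,0.025,-0.012,6.2,0,0,1],[0,0.034,-0.014,8.3,0,0,1],[0,0.043,-0.016,10.3,0,0,1],[0,0.052,-0.016,12.4,0,0,1],[0,0.062,-0.016,14.4,0,0,1],[0,0.071,-0.015,16.5,0,0,1],[0,0.08,-0.013,18.6,0,0,1],[0,0.089,-0.01,20.6,0,0,1]]

```text
time_s: 9.45
tool_pos: [0.5137, -0.0674, 0.2761]
tool_rot: [-179.6, -0.1, 175.9]
force: [11.4, -6.9, -27.9]
grip_width: 0.0142
```

Call:
arm_command:
  targets:
    - [[0,0,0,0,0,0,1],[0,0,0,0,0,0,1],[0,0,0,0,0,0,1]]

```text
time_s: 9.75
tool_pos: [0.5136, -0.0675, 0.2762]
tool_rot: [-179.8, -0.1, 175.9]
force: [11.8, -1.2, -26.0]
grip_width: 0.0143
```

```bash
python3 - <<'E'
from h import *
from cell import *
for n in("scene","top"):
    c=read_camera(n);cv2.imwrite(f"pics/{n}5.png",c["img"][:,:,::-1])
o=get_obs();print(o["tool_pos"],o["tool_rot"],o["force"],o["grip_width"])
E
```

```text
[ 0.51362809 -0.06747259  0.27618654] [-1.79817924e+02 -1.16800986e-01  1.75877977e+02] [ 10.60953672  -1.652422   -26.54897166] 0.014307669602385588
```

View pics/scene5.png

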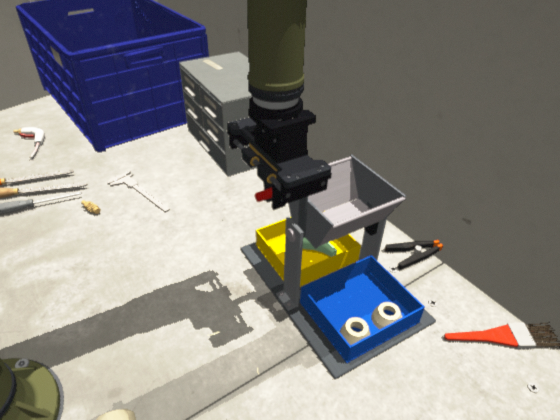

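The bucket is upright and the plugs are in the blue tray. I'll release and retract upward.

Call:
arm_command:
  targets:
    - [[0,0,0,0,0,0,-1],[0,0,0,0,0,0,-1],[0,0,0,0,0,0,-1],[0,0,0,0,0,0,-1],[0,0,0,0,0,0,-1],[0,0,0,0,0,0,-1],[0,0,0,0,0,0,-1],[0,0,0,0,0,0,-1],[0,0,0,0,0,0,-1],[0,0,0,0,0,0,-1]]

```text
time_s: 10.85
tool_pos: [0.5135, -0.067, 0.2811]
tool_rot: [180.0, 0.0, 175.9]
force: [0.1, 0.2, -0.3]
grip_width: 0.0837
```

Call:
arm_command:
  targets:
    - [[0,0,-0.01,0,0,0,-1],[0,0,-0.025,0,0,0,-1],[0,0,-0.05,0,0,0,-1],[0,0,-0.08,0,0,0,-1],[0.02,0,-0.11,0,0,0,-1],[0.03,0.03,-0.12,0,0,0,-1],[0.03,0.07,-0.12,0,0,0,-1],[0.03,0.1,-0.12,0,0,0,-1],[0.03,0.12,-0.12,0,0,0,-1],[0.03,0.12,-0.12,0,0,0,-1]]

```text
time_s: 11.85
tool_pos: [0.4921, 0.0586, 0.4021]
tool_rot: [179.9, 0.0, 176.3]
force: [0.1, -0.4, 0.1]
grip_width: 0.0871
```

```bash
python3 - <<'E'
from h import *
from cell import *
np.set_printoptions(precision=4,suppress=True)
for n in("scene","top"):
    c=read_camera(n);cv2.imwrite(f"pics/{n}6.png",c["img"][:,:,::-1]);P=cloud(c);zz=c["z_map"]>0
    print(n,[(d["conf"],d["position"],P[int(d["position"][1]),int(d["position"][0])]) for d in search_frame("plug_a",n)])
    m=(mask(c,(0,150,80),(6,255,255))|mask(c,(174,150,80),(180,255,255)))&zz&(P[...,2]>.25)
    print("red",P[m].mean(0))
    for nm,lo,hi in(("blue",(100,150,60),(125,255,255)),("yellow",(22,150,60),(32,255,255))):
        mm=mask(c,lo,hi)&zz&(P[...,2]<.08)&(P[...,2]>.045)&(abs(P[...,0]-.66)<.15)&(abs(P[...,1]+.08)<.22)
        print(nm,cv2.minAreaRect(P[mm][:,:2].astype(np.float32)))
o=get_obs();print(o["time_s"],o["tool_pos"],o["force"],o["grip_width"],o["joint_velocities"])
E
```

```text
scene [(0.68, [383.0, 316.7], array([ 0.6608, -0.2251,  0.0408])), (0.65, [350.3, 331.2], array([ 0.5823, -0.218 ,  0.0464]))]
red [ 0.5237 -0.0721  0.304 ]
blue ((0.6508281230926514, -0.1717745065689087), (0.16973939538002014, 0.1884298026561737), 85.85519409179688)
yellow ((0.6606423258781433, 0.017208188772201538), (0.16247962415218353, 0.18111111223697662), 85.96170806884766)
top [(0.47, [363.1, 154.2], array([ 0.673 , -0.2363,  0.0429]))]
red [nan nan nan]
blue ((0.6447229981422424, -0.2367759346961975), (0.042353272438049316, 0.18108008801937103), 86.94448852539062)
yellow ((0.0, 0.0), (0.0, 0.0), 0.0)
12.05 [0.4923 0.0531 0.4019] [-0.1226 -0.7029 -1.0124] 0.0870216064008956 [ 0.2037 -0.0912  0.1298  0.2824 -0.1916 -0.0828 -0.0164]<stdin>:8: RuntimeWarning: Mean of empty slice.
  ret = um.true_divide(
```

View pics/scene6.png

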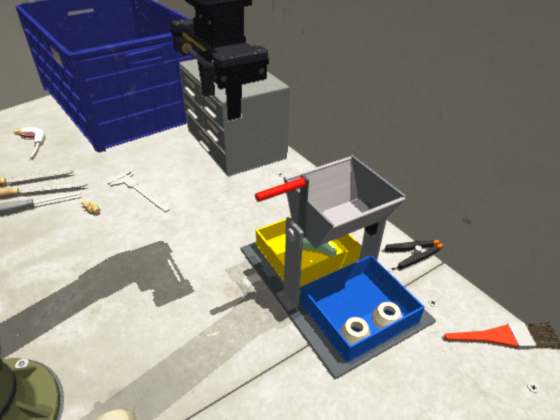

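View pics/top6.png

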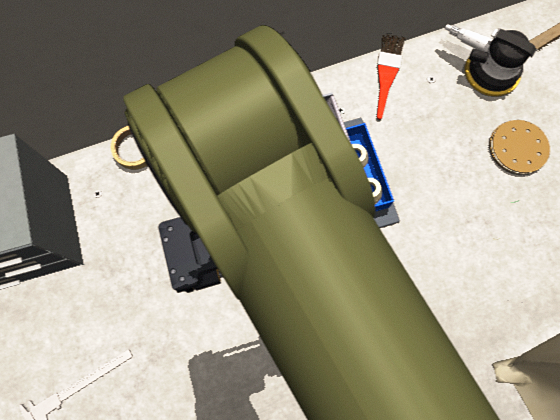

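The scene view shows the bucket upright with its bar at (258,196) as at the start. Both plugs are in the blue tray at (356,328) and (388,314), and the gripper is clear. I'll hand in.

```bash
python3 - <<'E'
from cell import *
print(sign_off())
E
```

```text
the job is handed in; nothing more can be done
None
```

I tipped the bucket by its bar towards the blue tray, to about 1.75 rad, and both plugs slid into that tray. I then guided the bucket back upright along the same arc, released the bar and moved the arm clear. I handed in at about 12 s; `sign_off()` gives no verdict.

**What the last scene picture showed:**
- **Plugs:** both are in the blue tray, roughly 50 mm or less towards its outer wall, against the 78 mm allowed. They sit at the same pixels as in the two earlier pictures, so they are at rest.
- **Bucket:** the bar is within about 1 mm of where it started, so the bucket is upright.
- **Yellow tray:** it holds only the green offcut and is within about 1 mm of its starting place.
- **Blue tray:** it measures about 5 mm from where I expected it. It was half hidden at the start, so that figure is computed from the stand and is not a direct before-and-after comparison.
- **Robot:** the gripper is clear of everything, with about 1 N on the wrist.

**Checks that failed or disagreed:**
- The last top picture had the arm in the way. It showed only part of the blue tray, and the detector found only one of the two plugs visible there. The bar and yellow tray could not be checked in it.
- The bar slipped about 4 mm in the pads during the swing. This left about 26 N on the wrist until I opened the gripper; after that it dropped to about zero.

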